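# Shift the bench grinder's H-gate lever to drive the fitted wheel

### The arm

A 7-joint arm with a two-finger parallel gripper is mounted at the origin on the work surface. World frame = base frame: x ahead of the robot, y to its left, z up, the work surface at z = 0. Lengths are in m, angles in rad, forces in N, time in s.
With the tool pointing down it reaches from about 0.4 to 0.85 m from the base axis. Payload 10.4 kg.
Tool frame: the origin (TCP) lies midway between the tips of the shut fingers; the grasp point (between the pads) lies 19 mm behind it; z points along the fingers, y is the line along which they close (so a half turn about z gives the same grasp; the last joint's range is limited). The gripper opens to 87 mm and grips with 3 to 60 N. Pads are 19 mm wide; open, the fingers measure 117 mm over their backs; the gripper's body (75 mm by 190 mm) begins 51 mm behind the grasp point.
Start: joints at [-1.321, 0.332, -0.065, 1.46, 0.022, 1.35, -0.088], TCP at [0.168, 0.602, 0.223] pointing down, gripper open.
Joint ranges: [-2.6, 2.6], [-0.5, 2.12], [-1.47, 1.34], [0.16, 2.42], [-1.27, 4.41], [0.06, 2.06], [-2.6, 2.6]. Speed limits (rad/s): [2.22, 2.22, 2.79, 2.79, 3.14, 3.14, 3.14].

### API

Orientations are given as a unit quaternion [x, y, z, w].
In Python, from bench import r gives the robot as it stands.
- The arm moves only by the tool arm_command, never from a script. Its arguments are lists of equal length, an entry for each row: "xyz": the shift along the world's x, y, z in m, a list of three; "rot": the turn, a rotation vector about the world's x, y, z in rad, a list of three. In form: {"xyz": [[tx, ty, tz], ...], "rot": [[ax, ay, az], ...]}. A call has 1 to 20 rows; each row is the pose to reach, as a shift and turn from the pose commanded when the call began; what a row does not reach only later rows make up. A row lasts 1/12 s, in which the tool goes at most 41.7 mm and 7.16 degrees, less where a joint would pass 70% of its speed; a pose out of reach is approached as far as the arm can. A call with a gripper value outside its range is refused whole. "grip" is the opening, from 0 (shut) to 1 (fully open), set as the call begins (left out, the last holds). The fingers move at their own pace and stop on an object; "squeeze" is the grip in N (left out, the last holds). Time passes only in rows, so rows that repeat a pose let the fingers close. It gives the time, the measured TCP pose, the force, the opening and the grip force at its end, in the units of the state.
- r.read_state(): the state, without advancing time (a new reading comes with each control period).
- r.camera(name): name is "side" or "top"; returns the picture (480x640x3 uint8, red, green, blue); there is no depth.
- r.camera_model(name): a dict with "fx", "fy", "cx", "cy" (pixels), "T" (4x4, takes a point from camera to world coordinates). Camera axes: x right, y up, looking along -z (the intrinsics and any distortion apply to the point x, -y, -z); pixel columns grow to the right and rows downward; lengths in m; the calibration is good to about 2 mm. A picture is of the moment at which its call begins. camera_model takes no time and is no camera call.
- r.close_job(): hands the job in; it is judged then, once.
Trained networks look in the newest picture that a camera, given by its name, has taken for a name from the list of things; names that differ only in an ending like _2 or _b are one class to them, and where a whole thing is asked for, a point or a joint stands for the part that bears it (a point fixed in the world has none). Each returns a list of dicts, best first, with "conf" (0 to 1); they miss things now and then, are a little off and sometimes report something else, mostly with a low value. They report only what shows in the picture. A call takes as long as a camera call.
- r.look_for(label, camera): "at" ([x, y, z] in m, in the coordinates of the camera as it stood for that picture, good to about 4 mm: the middle of the surface that is visible of it).
- r.spot_point(label, camera): "at" ([x, y, z] in m, in the coordinates of the camera as it stood for that picture, good to about 4 mm: a listed point, or the origin of a listed thing).
The state is a dict: "time": time; "joint_positions": joint angles; "joint_vel": joint speeds; "joint_torque": joint torques, N m; "ee_pos": TCP position; "eef_rot": TCP orientation; "ft_force": force on the tool from outside, world axes, zero at the start; "torque": the same for the moment, N m; "width": finger opening in m; "grip_force": force on a finger pad.
Only numpy, scipy, OpenCV 4.12 (cv2) and the standard library are available. Lean on these libraries where they do the work, as an engineer would, in place of code of your own. Each camera call takes 0.05 s, during which the arm holds its last target. There are 200 camera calls.

### The job

The lever on top of the bench grinder is parked in the short middle slot: bring it out into neutral, across to the side of the machine that carries the grinding wheel, then forward (away from the robot) until it is fully home in that slot, and let go of it. Put it in no other gear on the way, and leave the other things on the bench where they are.

Things in the scene. Friction and masses are not known exactly. Their poses are not given: they have to be found in the camera images.
- grinder: Bolted-down two-spindle bench grinder, grey housing 150 (x) x 190 (y) x 105 mm high on a foot plate 190 x 170 mm; 28 mm spindle along its y, 75 mm up, ends at y = +-150 mm. Origin: centre of the underside, on the bench. Own x: forward, away from the robot (turned at most 0.4 rad from world x); own y: left as the robot sees it; z up.
- gate (a point): Centre of the top face (122.5 mm above the bench) of the shift gate on the grinder: metal plate 104 (x) x 116 (y) x 5 mm, grinder's axes. Slots 17 mm wide (2 mm play each side), stem centre positions: neutral, across, x = 0, y = -30 to 30 mm; left and right slots at y = +-30, x = -26 to 26; short middle (parked) slot, rearward only, y = 0, x = -26 to 0. The plate's edges really stop the stem.
- pivot (a point): Point about which the lever tilts both ways: on the grinder's vertical centre line, 22 mm above the bench, inside the housing. The lever stays where it is left; moving it takes about 3 N at the knob in any direction; it stops hard at the slot edges.
- knob (a point): Centre of the black ball knob, 36 mm diameter, atop the lever's 12 mm steel stem, 195 mm from the pivot: 217 mm above the bench upright, about 200 mm in the slot corners; about 50 mm forward or back at a slot's end, about 55 to 60 mm left or right at the ends of neutral (grinder's axes). All round it is free above the gate, so it can be pushed from any side.
- shift_fore (a joint): Fore-and-aft tilt of the lever, rad: 0 in neutral, positive = knob forward (grinder's +x). It stops at the front slot ends at about +0.26 and at the rear ends at about -0.26. At the start: -0.25 to -0.15 (parked).
- shift_side (a joint): Sideways tilt of the lever, rad: 0 in the middle, positive = knob to the left (grinder's +y). The stops at the ends of neutral, in line with the left and right slots, are at about +0.32 and -0.32; in those slots it has play and may stand anywhere from 0.27 to 0.32 either way.
- wheel: The fitted grinding wheel, a plain grey stone disc 125 mm diameter, 22 mm thick, with steel flanges, on one end of the spindle: at the grinder's y = +130 mm (left) or -130 mm (right), 75 mm above the bench; which end changes from start to start. Origin: centre of the disc; disc axis along the grinder's y. It is fixed and does not turn.
- bare_end: Steel collar, 34 mm diameter, 14 mm long, on the other, bare end of the spindle (the end without a wheel). Origin: its centre.
- hammer: Bystander: hammer lying on the bench to the left of the grinder, handle to its -x; leave alone.
- can: Bystander: closed can, 68 mm diameter, 100 mm high, standing to the right of the grinder; origin at the centre of its underside; leave alone.
- block: Bystander: wooden offcut 120 x 60 x 45 mm lying to the right of the grinder; origin at the centre of its underside; leave alone.

How it is judged:
On the way, in this order (a step that is already met when the one before it is completed fails the run):
1. the lever is out of the parked slot, in neutral (value of joint shift_fore between -0.08 and 0.08 rad), for 0.1 s.
2. the lever is in neutral at the end on the wheel's side (all of step 1 and ((y of wheel in the frame of grinder above 0 m and value of joint shift_side above 0.22 rad) or (y of wheel in the frame of grinder below 0 m and value of joint shift_side below -0.22 rad))), for 0.05 s.
At the end, for the whole second after the job is handed in: The lever stands at rest in the forward slot on the side that carries the grinding wheel: sideways tilt at least 0.22 rad to that side, forward tilt at least 0.21 rad (knob within about 10 mm of the slot's end) (((y of wheel in the frame of grinder above 0 m and value of joint shift_side above 0.22 rad) or (y of wheel in the frame of grinder below 0 m and value of joint shift_side below -0.22 rad)) and value of joint shift_fore above 0.21 rad and velocity of joint shift_fore between -0.05 and 0.05 rad/s and velocity of joint shift_side between -0.05 and 0.05 rad/s); the robot touches nothing.
It fails at once if the lever goes into another gear: more than 0.13 rad (about half way) backward in the left or right slot, or forward on the side without the wheel ((value of joint shift_fore below -0.13 rad and (value of joint shift_side above 0.2 rad or value of joint shift_side below -0.2 rad)) or (value of joint shift_fore above 0.13 rad and y of wheel in the frame of grinder above 0 m and value of joint shift_side below 0.15 rad) or (value of joint shift_fore above 0.13 rad and y of wheel in the frame of grinder below 0 m and value of joint shift_side above -0.15 rad)).
It fails at once if the hammer, can or wooden block is moved more than 30 mm (distance of any of hammer, can, block from where it was at the start of the episode above 0.03 m).
It also fails if it takes over 48 s, if anything falls off the work surface, if the arm or the gripper's body presses on something with over 40 N, if the wrist force passes 120 N, or if a joint passes its speed limit or range.

## Working session

There is one attempt and no reset: what is moved stays moved. The work goes in short steps, Python scripts to look and compute and a tool call to move; the robot and the scene stay as the last step left them, time stands still between calls to the robot, and variables do not carry over. Pictures are saved under pics/ and viewed, at most 10 in all, crops included, and the job is handed in when it is done.

Besides the shell and the picture viewer there is one more tool, called after "Call:" as name(argument=value, ...) on one line, values as JSON. arm_command: Moves the arm, as the interface text tells. Its arguments: {"type":"object","properties":{"xyz":{"type":"array"},"rot":{"type":"array"},"grip":{"type":"number"},"squeeze":{"type":"number"}},"required":["xyz","rot"]}

```bash
mkdir -p pics
cat > h.py <<'E'
import numpy as np, cv2
from bench import r
def w(p,c):
    T=np.array(r.camera_model(c)["T"]); return (T@np.r_[p,1])[:3]
def snap(c,n):
    im=r.camera(c); cv2.imwrite(f'pics/{n}.png',im[:,:,::-1]); return im
E
python3 - <<'E'
from h import *
np.set_printoptions(precision=4,suppress=True)
for c in('side','top'):
    snap(c,c+'1'); print(c,np.array(r.camera_model(c)["T"])[:3,3])
    for l in('grinder','gate','pivot','knob','wheel','bare_end','hammer','can','block'):
        print(l,[(round(d['conf'],2),w(d['at'],c)) for d in r.spot_point(l,c)[:2]])
s=r.read_state();print(s['time'],s['ee_pos'],s['eef_rot'],s['ft_force'])
E
```

```text
side [ 0.4753 -0.9111  0.6975]
grinder [(0.62, array([ 0.6256, -0.0216, -0.0015]))]
gate [(0.57, array([ 0.6269, -0.0181,  0.1229]))]
pivot []
knob [(0.62, array([ 0.5921, -0.0238,  0.2166])), (0.2, array([ 0.6234, -0.0188,  0.1229]))]
wheel [(0.85, array([0.6111, 0.1125, 0.0746])), (0.58, array([ 0.6388, -0.1484,  0.0778]))]
bare_end [(0.59, array([ 0.6422, -0.147 ,  0.0717])), (0.34, array([ 0.5736,  0.4258, -0.0016]))]
hammer [(0.84, array([0.5736, 0.4271, 0.003 ]))]
can [(0.96, array([ 0.5964, -0.3674, -0.0029]))]
block [(0.69, array([ 0.458 , -0.4673, -0.0027])), (0.49, array([ 0.6238, -0.0177,  0.1248]))]
top [ 0.3845 -0.0185  1.684 ]
grinder [(0.94, array([ 0.6195, -0.0211, -0.0015]))]
gate [(0.62, array([ 0.6244, -0.024 ,  0.1277]))]
pivot [(0.56, array([ 0.5916, -0.3717,  0.001 ]))]
knob [(0.72, array([ 0.5908, -0.0214,  0.2177]))]
wheel [(0.63, array([0.608 , 0.1085, 0.0766]))]
bare_end [(0.62, array([ 0.6366, -0.1485,  0.0787]))]
hammer [(0.91, array([0.5727, 0.4292, 0.0047]))]
can [(0.78, array([ 0.5917, -0.3705,  0.0017]))]
block [(0.62, array([ 0.458 , -0.4768, -0.0017]))]
1.0 [0.1684 0.6019 0.2226] [ 0.136   0.9907  0.     -0.    ] [ 0.5309  0.5132 -0.7716]
```

View pics/side1.png

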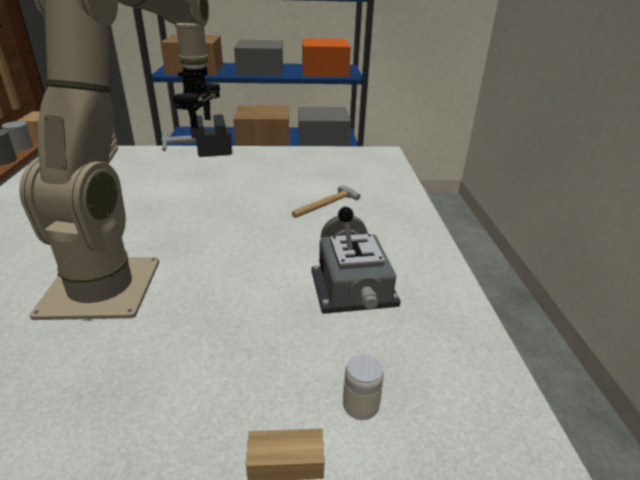

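View pics/top1.png

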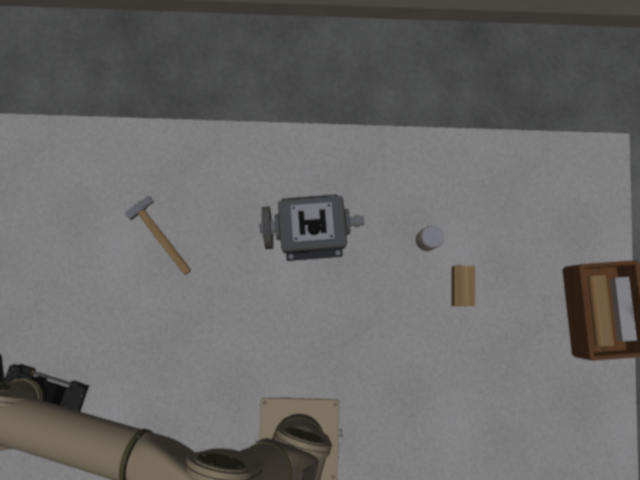

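The wheel is on the left: in the top view it is at about (267,227), with the bare collar at (358,221). In the side view the knob is at (346,214), tilted back in the middle slot. The grinder yaw comes out at about 0.115 rad, its centre at (0.624, -0.019), and the knob's fore tilt at about -0.17. I'll move above the knob with the fingers closing along the grinder's x.

Call:
arm_command(xyz=[[0,0,0.05],[0.02,-0.03,0.1],[0.423,-0.624,0.1],[0.423,-0.624,0.1],[0.423,-0.624,0.1],[0.423,-0.624,0.1],[0.423,-0.624,0.1],[0.423,-0.624,0.1],[0.423,-0.624,0.1],[0.423,-0.624,0.1],[0.423,-0.624,0.1],[0.423,-0.624,0.1],[0.423,-0.624,0.1],[0.423,-0.624,0.1],[0.423,-0.624,0.1],[0.423,-0.624,0.1],[0.423,-0.624,0.1],[0.423,-0.624,0.1],[0.423,-0.624,0.1],[0.423,-0.624,0.1]], rot=[[0,0,0],[0,0,0],[0,0,-0.1],[0,0,-0.2],[0,0,-0.3],[0,0,-0.4],[0,0,-0.5],[0,0,-0.6],[0,0,-0.7],[0,0,-0.8],[0,0,-0.9],[0,0,-1.0],[0,0,-1.1],[0,0,-1.18],[0,0,-1.18],[0,0,-1.18],[0,0,-1.18],[0,0,-1.18],[0,0,-1.18],[0,0,-1.18]], grip=1)

```text
time: 2.67
ee_pos: [0.5926, -0.0267, 0.3228]
eef_rot: [0.665, 0.746, -0.0, 0.001]
ft_force: [0.7, -0.2, -0.1]
width: 0.0873
grip_force: 0.0
```

Run:
```python
from h import *
np.set_printoptions(precision=4,suppress=True)
im=snap('side','s2'); cv2.imwrite('pics/s2c.png',cv2.resize(im[140:320,260:460,::-1],(800,720))[:600])
for c in('side','top'):
    if c=='top': r.camera('top')
    for l in('knob','gate'):
        print(c,l,[(round(d['conf'],2),w(d['at'],c)) for d in r.spot_point(l,c)[:2]])
print(r.read_state()['ee_pos'])
```

```text
side knob [(0.62, array([ 0.5926, -0.027 ,  0.2164])), (0.61, array([ 0.6429, -0.1466,  0.075 ]))]
side gate [(0.69, array([ 0.6236, -0.0173,  0.1253]))]
top knob []
top gate []
[ 0.5911 -0.0207  0.3225]
```

View pics/s2c.png

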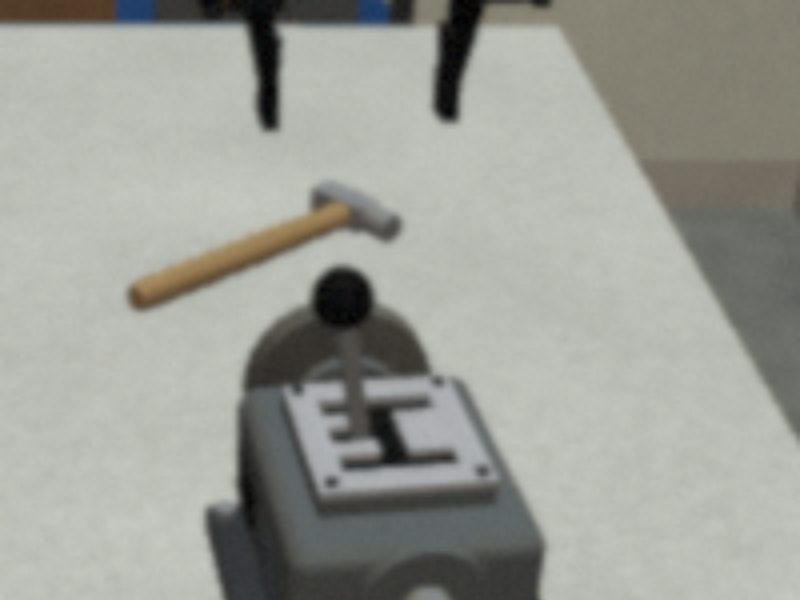

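The crop shows the fingers at (268,125) and (447,118), straddling the knob at (342,297) fore and aft. I'll descend until the knob is at the grasp point.

Call:
arm_command(xyz=[[0.001,-0.002,-0.03],[0.001,-0.002,-0.06],[0.001,-0.002,-0.09],[0.001,-0.002,-0.115],[0.001,-0.002,-0.127],[0.001,-0.002,-0.127],[0.001,-0.002,-0.127]], rot=[[0,0,0],[0,0,0],[0,0,0],[0,0,0],[0,0,0],[0,0,0],[0,0,0]])

```text
time: 3.55
ee_pos: [0.5925, -0.0232, 0.1964]
eef_rot: [0.664, 0.748, 0.0, 0.0]
ft_force: [0.5, -0.6, 0.1]
width: 0.0869
grip_force: 0.0
```

Call:
arm_command(xyz=[[0,0,0],[0,0,0],[0,0,0],[0,0,0],[0,0,0],[0,0,0],[0,0,0],[0,0,0],[0,0,0],[0,0,0]], rot=[[0,0,0],[0,0,0],[0,0,0],[0,0,0],[0,0,0],[0,0,0],[0,0,0],[0,0,0],[0,0,0],[0,0,0]], grip=0, squeeze=18)

```text
time: 4.38
ee_pos: [0.5921, -0.0241, 0.1955]
eef_rot: [0.664, 0.748, -0.0, -0.0]
ft_force: [-1.9, 0.3, 1.6]
width: 0.0343
grip_force: 18.0
```

Call:
arm_command(xyz=[[0.006,0.001,0.001],[0.012,0.0015,0.0015],[0.018,0.002,0.002],[0.024,0.003,0.0025],[0.029,0.0035,0.003],[0.032,0.004,0.003],[0.032,0.004,0.003],[0.032,0.004,0.003],[0.032,0.004,0.003]], rot=[[0,0,0],[0,0,0],[0,0,0],[0,0,0],[0,0,0],[0,0,0],[0,0,0],[0,0,0],[0,0,0]])

```text
time: 5.13
ee_pos: [0.624, -0.0208, 0.1986]
eef_rot: [0.664, 0.747, -0.0, -0.0]
ft_force: [-4.6, -2.8, 3.9]
width: 0.0348
grip_force: 18.0
```

Run:
```python
from h import *
np.set_printoptions(precision=4,suppress=True)
im=snap('side','s3'); cv2.imwrite('pics/s3c.png',cv2.resize(im[170:320,260:460,::-1],(800,600)))
for l in('knob','gate'):
        print(l,[(round(d['conf'],2),w(d['at'],'side')) for d in r.spot_point(l,'side')[:2]])
s=r.read_state();print(s['ee_pos'],s['ft_force'])
```

```text
knob [(0.8, array([ 0.626 , -0.0207,  0.2194]))]
gate [(0.65, array([ 0.6245, -0.0205, -0.0034])), (0.58, array([ 0.625 , -0.0181,  0.1218]))]
[ 0.624  -0.0208  0.1986] [-3.9275 -2.5608  4.075 ]
```

View pics/s3c.png

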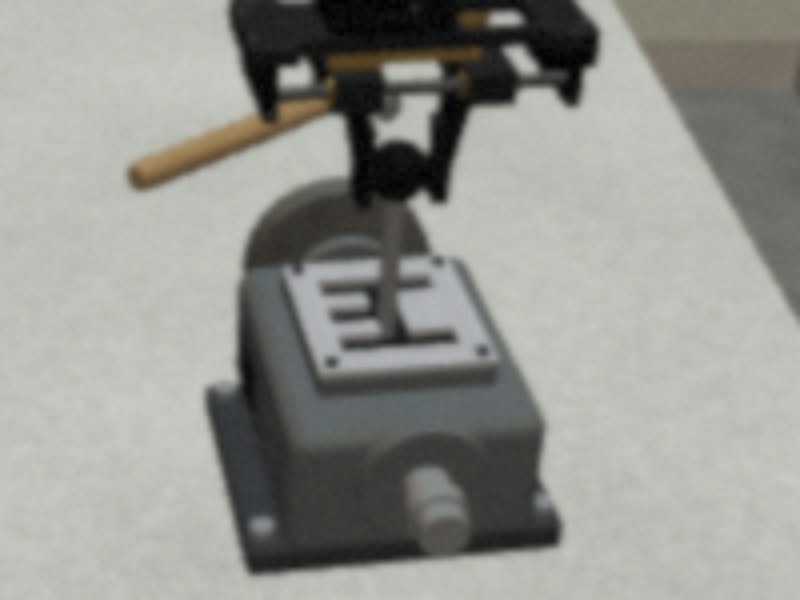

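The lever is upright in neutral, with the knob at (398,168) between the fingers and the stem in the cross slot. Next it goes left, towards the wheel.

Call:
arm_command(xyz=[[-0.001,0.007,0],[-0.002,0.014,0],[-0.002,0.021,-0.001],[-0.003,0.028,-0.002],[-0.004,0.035,-0.003],[-0.005,0.042,-0.004],[-0.006,0.048,-0.006],[-0.006,0.054,-0.008],[-0.007,0.058,-0.009],[-0.007,0.058,-0.009],[-0.007,0.058,-0.009]], rot=[[0,0,0],[0,0,0],[0,0,0],[0,0,0],[0,0,0],[0,0,0],[0,0,0],[0,0,0],[0,0,0],[0,0,0],[0,0,0]])

```text
time: 6.2
ee_pos: [0.6172, 0.0396, 0.1893]
eef_rot: [0.664, 0.748, 0.001, -0.001]
ft_force: [-1.7, 3.5, 0.9]
width: 0.0345
grip_force: 18.0
```

Run:
```python
from h import *
np.set_printoptions(precision=4,suppress=True)
im=snap('side','s4'); cv2.imwrite('pics/s4c.png',cv2.resize(im[170:320,260:460,::-1],(800,600)))
for l in('knob','gate'):
        print(l,[(round(d['conf'],2),w(d['at'],'side')) for d in r.spot_point(l,'side')[:2]])
s=r.read_state();print(s['ee_pos'],s['ft_force'])
```

```text
knob [(0.57, array([0.619 , 0.0397, 0.2084]))]
gate [(0.84, array([ 0.6255, -0.0219,  0.1238])), (0.25, array([ 0.5951, -0.368 , -0.0025]))]
[0.6174 0.0388 0.1896] [-2.5765  2.7349  0.9517]
```

View pics/s4c.png

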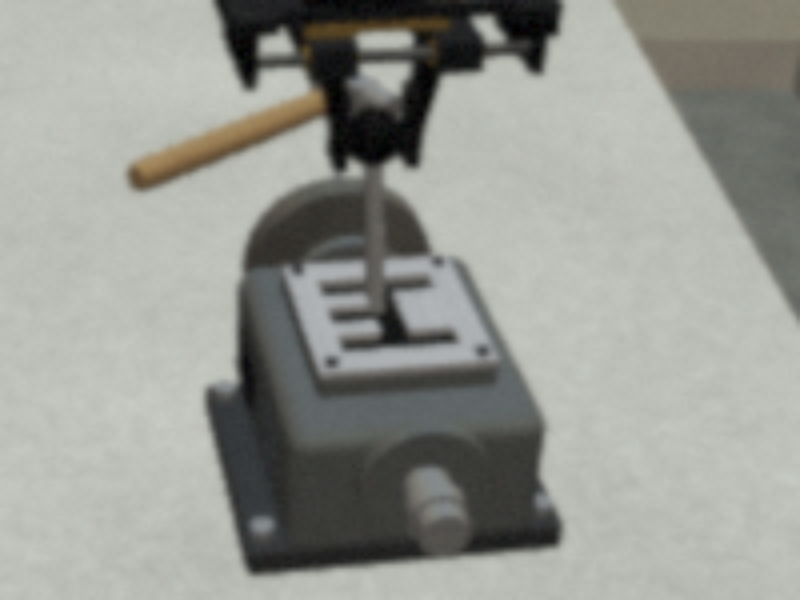

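The knob (373,135) is at the left end of neutral, sideways tilt about +0.30 (58 mm off centre). Next it goes forward.

Call:
arm_command(xyz=[[0.006,0.0005,0],[0.012,0.001,0],[0.018,0.001,-0.001],[0.024,0.0015,-0.002],[0.03,0.0015,-0.003],[0.036,0.002,-0.004],[0.042,0.0025,-0.005],[0.046,0.0025,-0.006],[0.049,0.0025,-0.007],[0.049,0.0025,-0.007],[0.049,0.0025,-0.007]], rot=[[0,0,0],[0,0,0],[0,0,0],[0,0,0],[0,0,0],[0,0,0],[0,0,0],[0,0,0],[0,0,0],[0,0,0],[0,0,0]])

```text
time: 7.27
ee_pos: [0.6662, 0.0401, 0.1823]
eef_rot: [0.664, 0.747, -0.0, -0.0]
ft_force: [-3.8, 1.1, 1.7]
width: 0.0346
grip_force: 18.0
```

Run:
```python
from h import *
np.set_printoptions(precision=4,suppress=True)
im=snap('side','s5'); cv2.imwrite('pics/s5c.png',cv2.resize(im[170:320,260:460,::-1],(800,600)))
for l in('knob','gate'):
        print(l,[(round(d['conf'],2),w(d['at'],'side')) for d in r.spot_point(l,'side')[:2]])
s=r.read_state();print(s['ee_pos'],s['ft_force'])
```

```text
knob [(0.75, array([0.6667, 0.0398, 0.2048]))]
gate [(0.78, array([ 0.6262, -0.0179,  0.1219]))]
[0.6661 0.0401 0.1824] [-3.2209  0.5298 -0.565 ]
```

View pics/s5c.png

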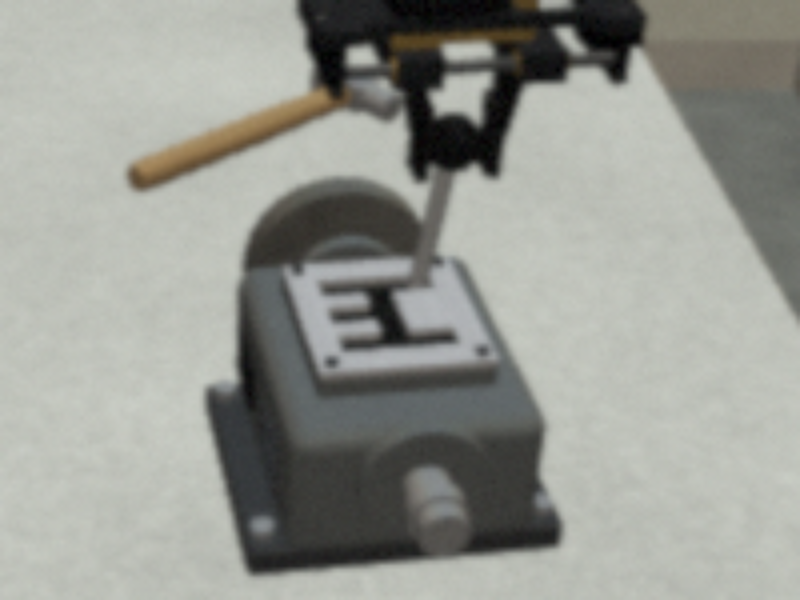

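The stem is nearly at the front end of the left slot (415,283), but there is no stop force yet. I'll push a few mm more.

Call:
arm_command(xyz=[[0.002,0,0],[0.004,0,-0.001],[0.005,0,-0.001],[0.005,0,-0.001],[0.005,0,-0.001]], rot=[[0,0,0],[0,0,0],[0,0,0],[0,0,0],[0,0,0]])

```text
time: 7.83
ee_pos: [0.6693, 0.0403, 0.1817]
eef_rot: [0.664, 0.747, -0.001, -0.002]
ft_force: [-17.0, 0.8, 7.5]
width: 0.035
grip_force: 18.0
```

It is against the hard stop at 17 N. I'll ease off slightly, open and lift.

Call:
arm_command(xyz=[[-0.0015,0,0],[-0.0015,0,0],[-0.0015,0,0],[-0.0015,0,0],[-0.0015,0,0],[-0.0015,0,0],[-0.0015,0,0],[-0.0015,0,0],[-0.0015,0,0]], rot=[[0,0,0],[0,0,0],[0,0,0],[0,0,0],[0,0,0],[0,0,0],[0,0,0],[0,0,0],[0,0,0]], grip=1)

```text
time: 8.58
ee_pos: [0.6699, 0.0404, 0.1815]
eef_rot: [0.664, 0.748, 0.0, 0.0]
ft_force: [0.6, -0.4, -0.2]
width: 0.0838
grip_force: 0.0
```

Call:
arm_command(xyz=[[0,0,0.015],[0,0,0.04],[0,0,0.07],[0,0,0.1],[0,0,0.13],[0,0,0.15],[0,0,0.15],[0,0,0.15]], rot=[[0,0,0],[0,0,0],[0,0,0],[0,0,0],[0,0,0],[0,0,0],[0,0,0],[0,0,0]])

```text
time: 9.25
ee_pos: [0.6704, 0.0402, 0.3326]
eef_rot: [0.664, 0.748, 0.001, 0.001]
ft_force: [0.6, 0.3, -0.6]
width: 0.0875
grip_force: 0.0
```

Run:
```python
from h import *
np.set_printoptions(precision=4,suppress=True)
im=snap('side','s6'); cv2.imwrite('pics/s6c.png',cv2.resize(im[170:320,260:460,::-1],(800,600)))
for l in('knob','gate'):
        print(l,[(round(d['conf'],2),w(d['at'],'side')) for d in r.spot_point(l,'side')[:2]])
s=r.read_state();print(s['ee_pos'],s['ft_force'],s['width'])
```

```text
knob [(0.81, array([0.6682, 0.0393, 0.2045])), (0.65, array([ 0.575 ,  0.425 , -0.0009]))]
gate [(0.58, array([ 0.6248, -0.019 ,  0.1219]))]
[0.6695 0.0406 0.3301] [ 0.7021  0.614  -1.1723] 0.0871029343469723
```

View pics/s6c.png

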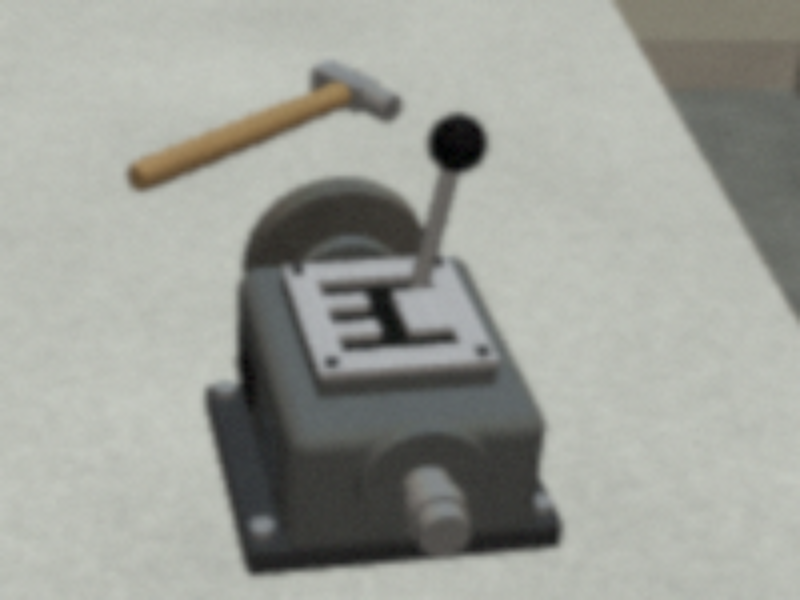

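The knob, at (458,142), stands free and fully forward in the left (wheel-side) slot. It is about 50 mm forward and 53 mm to the left, and the gripper is clear of it.

```bash
python3 -c "
from bench import r
print(r.close_job())"
```

```text
the job is handed in; nothing more can be done
None
```

The lever is fully home in the forward slot on the wheel's side (left), reached through neutral and no other gear; it is released with the gripper clear, and the job is handed in (no verdict was returned).

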